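# Uncover and lift the slide cassette out of its dock

### The arm

A 6-joint arm with a two-finger parallel gripper is mounted at the origin on the work surface. World frame = base frame: x ahead of the robot, y to its left, z up, the work surface at z = 0. Lengths are in m, angles in rad, forces in N, time in s.
With the tool pointing down it reaches from about 0.35 to 0.975 m from the base axis. Payload 4.9 kg.
Tool frame: the origin (TCP) lies on the front face of the gripper's body, between the roots of the fingers; the fingertips stand ctrl.tip_extent ahead of it and the grasp point (between the pads) lies 54 mm ahead of it (ctrl.tip_extent is the distance from the TCP to the fingertips, in m); z points along the fingers, y is the line along which they close (so a half turn about z gives the same grasp; the last joint's range is limited). The gripper opens to 85 mm and grips with 20 to 120 N. Pads are 22 mm wide; open, the fingers measure 114 mm over their backs; the gripper's body (76 mm by 85 mm) begins 54 mm behind the grasp point. The pads swing forward as they close: fully open they stand 13 mm farther back than shut.
Start: joints at [1.229, 0.053, 1.613, -0, 1.476, -0.119], TCP at [0.138, 0.61, 0.304] pointing down, gripper open.
Joint ranges: [-3.01, 3.01], [-1.01, 2.22], [0.06, 2.58], [-1.02, 4.17], [0.09, 2.62], [-3.14, 3.14]. Speed limits (rad/s): [2.57, 2.57, 3.14, 3.14, 3.14, 3.14].

### API

Orientations are given as a rotation vector (axis times angle).
In Python, from station import ctrl gives the robot as it stands.
- The arm moves only by the tool apply_moves, never from a script. Its argument "rows" is one flat list of numbers, 6 for each row, row after row: the shift along the tool's x, y, z normalised to -1 to 1, where 1 is 0.6 m, then the turn, a rotation vector about the tool's x, y, z normalised to -1 to 1, where 1 is 90 degrees. A call has 1 to 20 rows; each row is the pose to reach, as a shift and turn from the pose commanded when the call began, along the tool's axes at that moment; what a row does not reach only later rows make up. A row lasts 1/10 s, in which the tool goes at most 50 mm and 8.59 degrees, less where a joint would pass 70% of its speed; a pose out of reach is approached as far as the arm can. A call with a number of a shift or a turn outside -1 to 1 is refused whole. A call with a gripper value outside its range is refused whole. "grip" is the opening, from 0 (shut) to 1 (fully open), set as the call begins (left out, the last holds). The fingers move at their own pace and stop on an object; "grip_force" is the grip in N (left out, the last holds). Time passes only in rows, so rows that repeat a pose let the fingers close. It gives the time, the measured TCP pose, the force, the opening and the grip force at its end, in the units of the state.
- ctrl.get_obs(): the state, without advancing time (a new reading comes with each control period).
- ctrl.get_image(name): name is "side" or "top"; returns (picture, depth): 400x640x3 uint8, blue, green, red; 400x640 float32, m along the optical axis (not along the pixel's ray), 0 where there is no reading.
- ctrl.camera_model(name): a dict with "mtx" (3x3 intrinsics, pixels), "R" (3x3) and "t" (3): a world point X has camera coordinates R X + t. Camera axes: x right, y down, z forward; pixel columns grow to the right and rows downward; lengths in m; the calibration is good to about 2 mm. A picture is of the moment at which its call begins. camera_model takes no time and is no camera call.
- ctrl.finish_job(): hands the job in; it is judged then, once.
The state is a dict: "t": time; "q": joint angles; "dq": joint speeds; "effort": joint torques, N m; "tool_pos": TCP position; "tool_rot": TCP orientation; "contact_force": force on the tool from outside, world axes, zero at the start; "wrist_torque": the same for the moment, N m; "opening": finger opening in m; "grip_force": force on a finger pad.
Only numpy, scipy, OpenCV 4.12 (cv2) and the standard library are available. Lean on these libraries where they do the work, as an engineer would, in place of code of your own. Each camera call takes 0.05 s, during which the arm holds its last target. There are 200 camera calls.

### The job

Lift the yellow dust cover off the slide cassette and rest it level on the narrow raised stand. Then pinch the cassette's two green side catches together with the fingers, lift the cassette up out of its dock, and finish while still holding it by the pinched catches, upright and still, with its underside about 16 cm above the bench. Keep the cassette upright throughout and leave the jars, dishes, loose yellow lid and slide box where they are.

Things in the scene. Friction and masses are not known exactly. Their poses are not given: they have to be found in the camera images.
- dock: Grey dock plate 124 x 100 x 8 mm, fixed to the bench, carrying the cassette. Origin: centre of its underside; z up, x along the cassette's length. It stands left or right of the robot's midline, turned up to 0.5 rad; the stand is on the other side. End stops at x 44 to 52 mm either side are 22 mm high.
- dock_seat (a point): Centre of the dock's seat for the cassette, 8 mm above the bench. Over the seat's two y sides stand steel lips that hold the catch tongues down: 80 mm long in x, from 21.5 to 35.5 mm out in y, underside 24 mm and top 32 mm above the bench.
- cassette: Blue slide cassette 84 (x) x 40 (y) x 80 mm (z), 0.2 to 0.32 kg, seated in the dock in the dock's heading, underside 8 mm above the bench. Origin: centre of its underside, z up. A green catch sits mid-way along each y side; its tongue lies 5.5 mm under a dock lip, 2 mm below it. The cassette lifts out only while both catches are pressed in 6 mm or more.
- catch_a_pad (a point): Centre of the outer face of the green thumb pad at the cassette's +y side, 58 mm above the cassette's underside, 30 mm out from its mid-plane when free. The face is 28 mm (x) by 24 mm (z). The two pads measure 60 mm over their outer faces when free, 44 mm when both are pressed fully home. They sit in recesses 36 mm long in x.
- catch_b_pad (a point): The same for the opposite catch, at the cassette's -y side.
- catch_a (a joint): How far the +y catch is pressed in towards the cassette's mid-plane, m: 0 free (out), 0.008 fully pressed against its stop. A spring pushes it out with 4 N at 0 and 8 N at 0.008.
- catch_b (a joint): The same for the -y catch.
- cover: Yellow dust cover, a cap open below, 96 (x) x 72 (y) mm outside, 90 x 66 mm inside, 90 g, sitting loosely over the cassette's top and catches in the cassette's heading. Origin: centre of the opening, level with the skirt's lower edge, 72 mm above the bench at the start; z up. Inside of its roof 16 mm, top of its roof 19 mm above the origin.
- cover_handle (a point): Centre of the top face of the cover's bar handle, which is 40 mm long (cover's x), 14 mm wide (y) and 28 mm high above the roof. This point is 47 mm above the cover's origin, 119 mm above the bench at the start.
- stand: Cover stand, fixed: dark steel foot 90 x 80 mm, thin post, narrow aluminium rest bar 60 (x) x 26 (y) mm on top. Origin: centre of the foot's underside, z up, turned up to 0.5 rad. The cover goes over the bar, its long side along the bar, the inside of its roof on the bar; its origin is then 59 mm above the bench.
- stand_top (a point): Centre of the top face of the stand's rest bar, 75 mm above the bench; z up, x along the bar.
- jar_a: Clear specimen jar with a white lid, 60 mm wide, 65 mm high, beyond the work area to the left. Origin: centre of its underside. Leave it alone.
- jar_b: Same kind of jar, beyond the work area to the right. Leave it alone.
- dish_a: Closed clear petri dish, 90 mm wide, 16 mm high, nearest the robot on the midline. Leave it alone.
- dish_b: Closed clear petri dish, 64 mm wide, 16 mm high, far on the midline. Leave it alone.
- yellow_lid: Loose round yellow jar lid, 72 mm wide, 13 mm high, flat on the bench at the left. Leave it alone.
- slide_box: Blue slide box, 100 x 75 x 34 mm, on the bench at the right. Leave it alone.
There are look-alikes about, which are no part of the job. Leave any pink look-alike of the cover alone. There is more than one size of the dock; the job needs the larger.

How it is judged:
On the way:
1. the cover rests level on the stand's bar, let go, while the cassette is still in its dock (horizontal distance between cover and stand_top below 0.025 m and z of cover in the frame of stand_top between -0.02 and -0.011 m and angle between cover's own z axis and vertical below 0.12 rad and contact force between cover and stand above 0.2 N and contact force between the fingers and cover below 0.1 N and height (world z) of cassette below 0.02 m), for 0.3 s.
At the end, for the whole second after the job is handed in: Cover let go, level and still, its roof on the stand's bar (within 25 mm). Cassette held still by the fingers, both catches pressed in over 5 mm, underside over 120 mm above the bench, tilt under 0.2 rad, touching neither dock, stand nor cover (horizontal distance between cover and stand_top below 0.025 m and z of cover in the frame of stand_top between -0.02 and -0.011 m and angle between cover's own z axis and vertical below 0.12 rad and contact force between cover and stand above 0.2 N and contact force between the fingers and cover below 0.1 N and linear speed of cover below 0.02 m/s and height (world z) of cassette above 0.12 m and angle between cassette's own z axis and vertical below 0.2 rad and value of joint each of catch_a, catch_b above 0.005 m and contact force between the fingers and cassette above 3 N and contact force between cassette and dock below 0.05 N and contact force between cassette and stand below 0.05 N and contact force between cassette and cover below 0.05 N and linear speed of cassette below 0.03 m/s); the arm keeps its last pose, push and grip.
It fails at once if the cassette is tipped more than 0.4 rad (angle between cassette's own z axis and vertical above 0.4 rad).
It fails at once if a jar, dish, loose lid or slide box is shifted by more than 30 mm (distance of any of jar_a, jar_b, dish_a, dish_b, yellow_lid, slide_box from where it was at the start of the episode above 0.03 m).
It also fails if it takes over 56 s, if anything falls off the work surface, if the arm or the gripper's body presses on something with over 40 N, if the wrist force passes 120 N, or if a joint passes its speed limit or range.

## Working session

There is one attempt and no reset: what is moved stays moved. The work goes in short steps, Python scripts to look and compute and a tool call to move; the robot and the scene stay as the last step left them, time stands still between calls to the robot, and variables do not carry over. Pictures are saved under pics/ and viewed, at most 10 in all, crops included, and the job is handed in when it is done.

Besides the shell and the picture viewer there is one more tool, called after "Request:" as name(argument=value, ...) on one line, values as JSON. apply_moves: Moves the arm, as the interface text tells. Its arguments: {"type":"object","properties":{"rows":{"type":"array","items":{"type":"number"}},"grip":{"type":"number"},"grip_force":{"type":"number"}},"required":["rows"]}

```bash
ls; mkdir -p pics; python3 - <<'E'
from station import ctrl
import cv2,numpy as np
print(ctrl.tip_extent); o=ctrl.get_obs(); print(o)
for n in("top","side"):
    im,d=ctrl.get_image(n); cv2.imwrite(f"pics/{n}0.png",im); np.savez(f"{n}0.npz",im=im,d=d)
    m=ctrl.camera_model(n); print(n,m, (d>0).mean())
E
```

```text
pics
0.0726
{'t': 0.0, 'q': array([ 1.22900746e+00,  5.33389761e-02,  1.61429375e+00, -1.48263034e-05,
        1.47600362e+00, -1.18977211e-01]), 'dq': array([-3.63861936e-04,  4.91753377e-05,  5.42720164e-05,  1.14469575e-03,
        1.72556485e-03,  5.70980669e-04]), 'effort': array([ 8.49857752e-04, -3.93644035e+01, -3.70194519e+01,  4.43093541e-05,
        6.60609832e-03,  3.93789108e-06]), 'tool_pos': array([0.13793564, 0.6091001 , 0.3026741 ]), 'tool_rot': array([-0.34921553, -3.12166644,  0.00313026]), 'contact_force': array([ 0.67030533, -0.51004239,  0.34389973]), 'wrist_torque': array([-0.02741438,  0.01948978, -0.01231771]), 'grip_force': 0.0, 'opening': 0.08520921709880784}
top {'mtx': array([[465.79209922,   0.        , 324.72046278],
       [  0.        , 465.79209922, 206.49436768],
       [  0.        ,   0.        ,   1.        ]]), 'R': array([[ 0.02368944, -0.9996968 , -0.00671739],
       [-0.99393248, -0.02282986, -0.10759661],
       [ 0.10741063,  0.00922553, -0.99417194]]), 't': array([0.01204766, 0.53882877, 1.55769207])} 0.9960546875
side {'mtx': array([[506.04899722,   0.        , 328.44914439],
       [  0.        , 506.04899722, 199.80204328],
       [  0.        ,   0.        ,   1.        ]]), 'R': array([[ 0.9228677 , -0.3850086 , -0.00914286],
       [-0.29955107, -0.70270023, -0.64535382],
       [ 0.24204208,  0.59831494, -0.76382908]]), 't': array([-0.49517852,  0.22037933,  1.39493377])} 0.99601171875
```

View pics/top0.png

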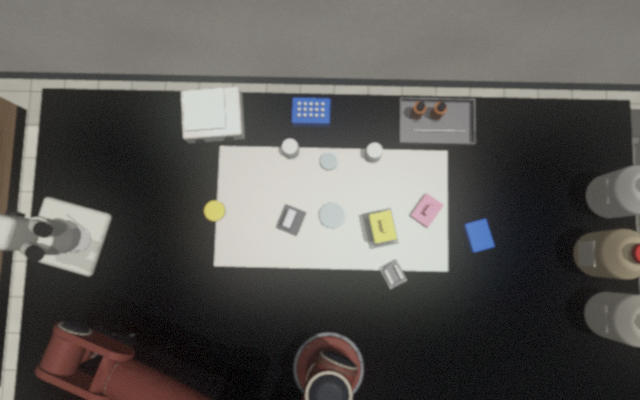

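View pics/side0.png

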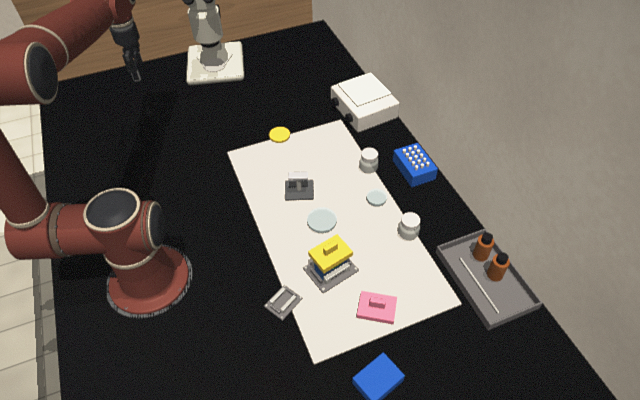

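The top view shows the cover and dock at about (382,227), the stand at (291,219) and dish_a at (331,215). The pink decoy is at (427,210) and the small dock at (393,274). Next I'll measure poses from both views.

```bash
cat > h.py <<'E'
from station import ctrl
import cv2,numpy as np
def cloud(n,im,d):
    m=ctrl.camera_model(n); v,u=np.mgrid[:400,:640]
    r=np.stack([u,v,np.ones_like(u)],-1)@np.linalg.inv(m["mtx"]).T
    return (r*d[...,None]-m["t"])@m["R"]
def plane(n,uv,z):   # pixels cast onto a height
    m=ctrl.camera_model(n); uv=np.atleast_2d(uv).astype(float)
    r=np.c_[uv,np.ones(len(uv))]@np.linalg.inv(m["mtx"]).T@m["R"]; c=-m["R"].T@m["t"]
    return c+r*((z-c[2])/r[:,2])[:,None]
def rect(P):
    (c,s,a)=cv2.minAreaRect((P[:,:2]*1000).astype(np.float32))
    b=cv2.boxPoints((c,s,a)); e=max((b[1]-b[0],b[2]-b[1]),key=np.linalg.norm)
    return np.round(c,1),np.round(s,1),round(float((np.arctan2(e[1],e[0])+np.pi/2)%np.pi-np.pi/2),3)
def grab(n): 
    im,d=ctrl.get_image(n); return im,d,cloud(n,im,d),cv2.cvtColor(im,cv2.COLOR_BGR2HSV)
E
python3 - <<'E'
from h import *
for n in("top","side"):
    f=np.load(n+"0.npz"); im,d=f["im"],f["d"]; C=cloud(n,im,d); H=cv2.cvtColor(im,cv2.COLOR_BGR2HSV)
    Y=(H[...,0]>20)&(H[...,0]<35)&(H[...,1]>120)&(H[...,2]>80)
    z=C[...,2]
    R=C[...,1]<0
    for nm,k in (("roof",Y&(z>.083)&(z<.1)&R),("handle",Y&(z>.110)&(z<.13)&R)):
        P=C[k]; print(n,nm,len(P),np.median(P[:,2]),P[:,:2].mean(0),rect(P))
    u0,v0,u1,v1=(275,200,310,240) if n=="top" else (280,165,320,205)
    w=np.zeros_like(R); w[v0:v1,u0:u1]=1
    for lo,hi in((.062,.09),(.003,.03)):
        k=w&(z>lo)&(z<hi)
        P=C[k]; print(n,"stand",lo,len(P),np.median(P[:,2]),P[:,:2].mean(0),rect(P))
    # bench check, dock
    u0,v0,u1,v1=(358,205,402,250) if n=="top" else (300,250,362,292)
    w=np.zeros_like(R); w[v0:v1,u0:u1]=1
    P=C[w&(z>.004)&(z<.045)&~Y]; print("dock",len(P),rect(P), "bench z",np.median(z[w&(H[...,1]<40)&(H[...,2]>150)]))
    im2=cv2.resize(im[195:300,260:450] if n=="top" else im[160:300,270:370],None,fx=4,fy=4,interpolation=cv2.INTER_CUBIC)
    cv2.imwrite(f"pics/{n}c.png",im2)
E
```

```text
top roof 0 nan [nan nan] (array([0., 0.]), array([0., 0.]), 0.0)
top handle 0 nan [nan nan] (array([0., 0.]), array([0., 0.]), 0.0)
top stand 0.062 145 0.07438117785289312 [0.49252267 0.14186749] (array([492.7, 141.9]), array([26. , 59.5]), -0.377)
top stand 0.003 628 0.008241788143755112 [0.49051961 0.13826734] (array([493.6, 137. ]), array([135.5, 118.3]), 0.025)
dock 497 (array([ 474.8, -165.3]), array([152.6, 148.6]), 0.017) bench z 0.0011370633924992085
side roof 733 0.09211428263866023 [ 0.47049511 -0.1712014 ] (array([ 473.5, -165.7]), array([98.1, 75.3]), 0.225)
side handle 98 0.11901850740738579 [ 0.47286888 -0.16703637] (array([ 473.1, -165. ]), array([41.4, 17.7]), 0.23)
side stand 0.062 156 0.07578929008216523 [0.49311887 0.1401655 ] (array([494.4, 142.6]), array([31.8, 58.5]), -0.359)
side stand 0.003 930 0.008911466260374982 [0.50139351 0.15267997] (array([504. , 166.4]), array([170.8, 128.4]), 1.189)
dock 1105 (array([ 470.2, -169.3]), array([141. , 172.6]), -0.437) bench z 0.002655297879570831
  return _methods._mean(a, axis=axis, dtype=dtype,
  ret = ret.dtype.type(ret / rcount)
<stdin>:8: RuntimeWarning: Mean of empty slice.
  ret = um.true_divide(
```

View pics/topc.png

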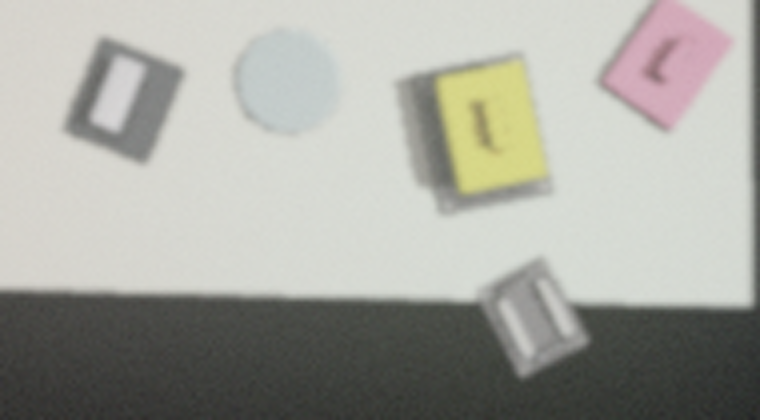

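The crop shows the yellow cover at about (383,226) px, long axis near world x. The stand bar is a white strip at about (289,218). I'll refine the cover pose from the top view and work out the move.

```bash
python3 - <<'E'
from h import *
from scipy.spatial.transform import Rotation as R
f=np.load("top0.npz"); im,d=f["im"],f["d"]; C=cloud("top",im,d); H=cv2.cvtColor(im,cv2.COLOR_BGR2HSV); z=C[...,2]
w=np.zeros(z.shape,bool); w[200:255,360:405]=1
Y=w&(H[...,0]>15)&(H[...,0]<40)&(H[...,1]>70)
P=C[Y]; print(len(P),np.percentile(P[:,2],[5,25,50,75,95]))
k=Y&(z>.08)&(z<.1); print(rect(C[k]),C[k].mean(0)); k=Y&(z>.107); print(k.sum(),rect(C[k]) if k.sum() else 0)
vs,us=np.where(w&(H[...,0]>15)&(H[...,0]<40)&(H[...,1]>70)); print(rect(plane("top",np.c_[us,vs],.091)))
o=ctrl.get_obs(); print(R.from_rotvec(o["tool_rot"]).as_matrix())
E
```

```text
649 [0.0847964  0.08874724 0.09110957 0.0942946  0.11857274]
(array([ 471.4, -164.9]), array([95.8, 71.9]), 0.227) [ 0.47082244 -0.16387375  0.09071044]
62 (array([415.8, -88.2]), array([ 37.8, 215. ]), -0.943)
(array([ 471.4, -163.9]), array([96.3, 72. ]), 0.224)
[[-9.75282183e-01  2.20962168e-01 -6.20188297e-04]
 [ 2.20962944e-01  9.75280520e-01 -1.81256426e-03]
 [ 2.04349437e-04 -1.90480026e-03 -9.99998165e-01]]
```

```bash
cat >> h.py <<'E'
from scipy.spatial.transform import Rotation as R
def to(p,head):   # shift/turn numbers from the measured pose to TCP p, tool down, closing axis = heading+90deg
    o=ctrl.get_obs(); A=R.from_rotvec(o["tool_rot"]); y=np.array([-np.sin(head),np.cos(head),0])
    if y@A.as_matrix()[:,1]<0: y=-y
    z=np.array([0,0,-1.]); B=R.from_matrix(np.c_[np.cross(y,z),y,z])
    print("t",round(o["t"],2),"pos",o["tool_pos"].round(4),"shift",(A.inv().apply(np.array(p)-o["tool_pos"])/.6).round(4),"turn",((A.inv()*B).as_rotvec()/(np.pi/2)).round(4),"q",o["q"].round(2),"F",o["contact_force"].round(1),"open",round(o["opening"],4),o["grip_force"])
E
python3 -c "
from h import *
to([.472,-.165,.26],.226)"
```

```text
t 0.1 pos [0.138  0.6091 0.3028] shift [-0.8281 -1.1352  0.0733] turn [-0.0012 -0.0004 -0.2857] q [ 1.23  0.05  1.61 -0.    1.48 -0.12] F [-0.   0.   0.2] open 0.0855 0.0
```

Request:
apply_moves(rows=[-0.42,-0.57,0.03,0,0,-0.286,-0.42,-0.57,0.03,0,0,-0.286,-0.42,-0.57,0.03,0,0,-0.286,-0.42,-0.57,0.03,0,0,-0.286,-0.42,-0.57,0.03,0,0,-0.286,-0.42,-0.57,0.03,0,0,-0.286,-0.42,-0.57,0.03,0,0,-0.286,-0.42,-0.57,0.03,0,0,-0.286,-0.42,-0.57,0.03,0,0,-0.286], grip=1)

```text
t: 1.0
tool_pos: [0.3087, 0.2176, 0.2853]
tool_rot: [-0.351, 3.122, -0.001]
contact_force: [-0.4, -0.7, -0.5]
opening: 0.0852
grip_force: 0.0
```

```bash
python3 -c "
from h import *
to([.472,-.165,.26],.226)"
```

```text
t 1.0 pos [0.3087 0.2176 0.2853] shift [-0.1239 -0.6822  0.0427] turn [-0.0005  0.0001 -0.0015] q [ 0.42 -0.59  2.17 -0.    1.57 -1.38] F [-0.4 -0.7 -0.5] open 0.0852 0.0
```

Request:
apply_moves(rows=[-0.12,-0.67,0.04,0,0,0,-0.12,-0.67,0.04,0,0,0,-0.12,-0.67,0.04,0,0,0,-0.12,-0.67,0.04,0,0,0,-0.12,-0.67,0.04,0,0,0,-0.12,-0.67,0.04,0,0,0,-0.12,-0.67,0.04,0,0,0,-0.12,-0.67,0.04,0,0,0,-0.12,-0.67,0.04,0,0,0,-0.12,-0.67,0.04,0,0,0,-0.12,-0.67,0.04,0,0,0])

```text
t: 2.1
tool_pos: [0.4683, -0.1545, 0.2615]
tool_rot: [0.355, -3.121, -0.002]
contact_force: [-0.7, 0.3, 0.6]
opening: 0.0852
grip_force: 0.0
```

```bash
python3 -c "
from h import *
to([.472,-.165,.168],.226)"
```

```text
t 2.1 pos [ 0.4683 -0.1545  0.2615] shift [-0.0022 -0.0187  0.1557] turn [ 0.0008 -0.0005  0.0005] q [-0.47 -0.24  1.96  0.    1.43 -2.27] F [-0.7  0.3  0.6] open 0.0852 0.0
```

Request:
apply_moves(rows=[-0.002,-0.018,0.05,0,0,0,-0.002,-0.018,0.12,0,0,0,-0.002,-0.018,0.155,0,0,0,-0.002,-0.018,0.155,0,0,0], grip=0.6)

```text
t: 2.5
tool_pos: [0.4698, -0.1627, 0.1651]
tool_rot: [0.358, -3.115, -0.007]
contact_force: [-0.2, -0.4, -1.1]
opening: 0.0511
grip_force: 0.0
```

```bash
python3 - <<'E'
from h import *
to([.472,-.165,.168],.226)
im,d,C,H=grab("side"); cv2.imwrite("pics/s1.png",cv2.resize(im[180:310,260:420],None,fx=4,fy=4))
E
```

```text
t 2.5 pos [ 0.4698 -0.1627  0.1651] shift [-0.0027 -0.0046 -0.0049] turn [ 0.0033 -0.0036  0.0017] q [-0.48 -0.12  2.03  0.    1.25 -2.28] F [-0.2 -0.4 -1.1] open 0.0511 0.0
```

View pics/s1.png

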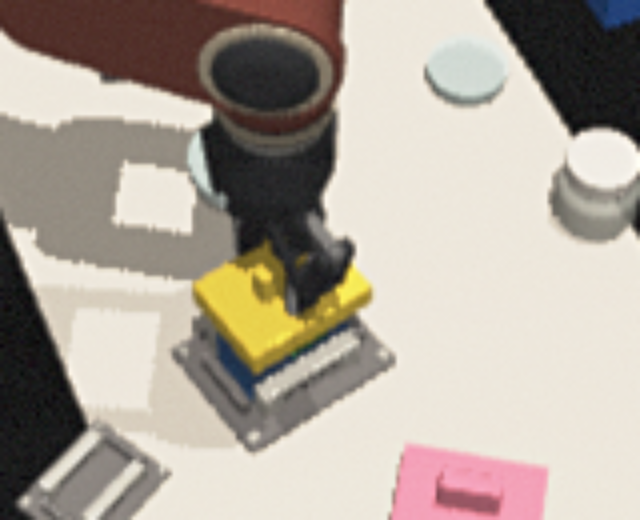

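The fingers straddle the handle, at about (280,280) in the crop. I'll correct the few mm of error and close.

Request:
apply_moves(rows=[-0.002,-0.004,-0.004,0.003,-0.003,0,-0.002,-0.004,-0.004,0.003,-0.003,0,-0.002,-0.004,-0.004,0.003,-0.003,0,-0.002,-0.004,-0.004,0.003,-0.003,0,-0.002,-0.004,-0.004,0.003,-0.003,0,-0.002,-0.004,-0.004,0.003,-0.003,0], grip=0, grip_force=35)

```text
t: 3.15
tool_pos: [0.4754, -0.168, 0.1739]
tool_rot: [-0.354, 3.113, -0.009]
contact_force: [-0.4, 1.7, 6.8]
opening: 0.0133
grip_force: 35.3
```

```bash
python3 -c "
from h import *
to([.472,-.165,.26],.226)"
```

```text
t 3.15 pos [ 0.4754 -0.168   0.1739] shift [ 0.0031  0.0052 -0.1435] turn [-0.0043  0.0052  0.0003] q [-0.49 -0.13  2.01  0.    1.24 -2.28] F [-0.4  1.7  6.8] open 0.0133 35.32370567321777
```

Request:
apply_moves(rows=[0,0,-0.03,0,0,0,0,0,-0.07,0,0,0,0,0,-0.11,0,0,0,0,0,-0.14,0,0,0,0,0,-0.15,0,0,0,0,0,-0.15,0,0,0,0,0,-0.15,0,0,0])

```text
t: 3.85
tool_pos: [0.4731, -0.1671, 0.2603]
tool_rot: [-0.354, 3.118, -0.005]
contact_force: [0.7, -0.1, -0.7]
opening: 0.0134
grip_force: 34.3
```

```bash
python3 - <<'E'
from h import *
to([.4935,.142,.26],-.37)
im,d,C,H=grab("side"); cv2.imwrite("pics/s2.png",cv2.resize(im[160:310,230:420],None,fx=4,fy=4))
E
```

```text
t 3.85 pos [ 0.4731 -0.1671  0.2603] shift [-0.1488  0.4944 -0.0009] turn [-0.0017  0.0029  0.3797] q [-0.49 -0.22  1.94 -0.    1.41 -2.28] F [ 0.7 -0.1 -0.7] open 0.0134 34.30136561393738
```

View pics/s2.png

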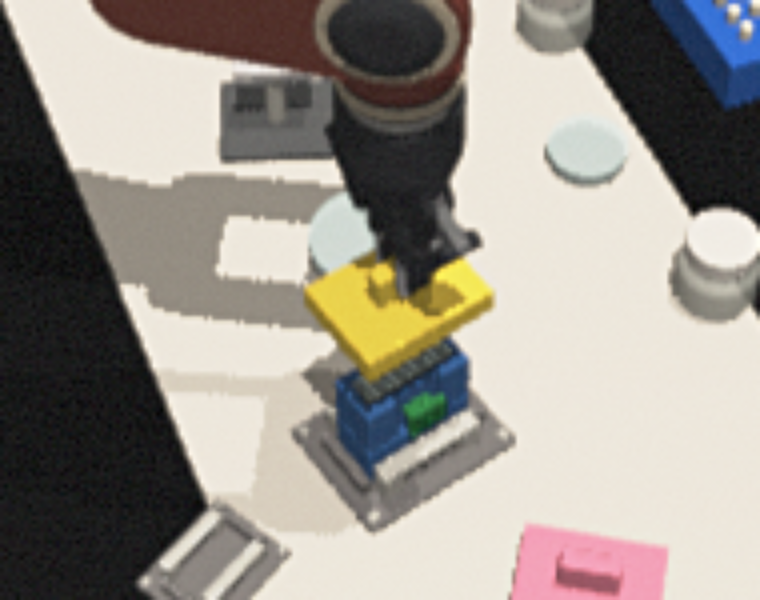

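The cover is lifted level, and the blue cassette with its green catch at about (425,410) in the crop stayed in the dock. I'll carry the cover to the stand.

Request:
apply_moves(rows=[-0.02,0.05,0,0,0,0.05,-0.05,0.12,0,0,0,0.12,-0.07,0.2,0,0,0,0.2,-0.1,0.28,0,0,0,0.28,-0.125,0.36,0,0,0,0.33,-0.14,0.43,0,0,0,0.37,-0.149,0.47,0,0,0,0.38,-0.149,0.494,0,0.002,0,0.38,-0.149,0.494,0,0,0.002,0.38,-0.149,0.494,0,0,0.002,0.38,-0.149,0.494,0,0,0.002,0.38,-0.149,0.494,0,0,0.002,0.38])

```text
t: 5.1
tool_pos: [0.4943, 0.1405, 0.2603]
tool_rot: [0.581, 3.084, -0.005]
contact_force: [0.3, 0.6, -0.6]
opening: 0.0131
grip_force: 34.5
```

```bash
python3 - <<'E'
from h import *
to([.4935,.142,.26],-.37)
for n in("top","side"):
    im,d,C,H=grab(n); z=C[...,2]
    Y=(H[...,0]>15)&(H[...,0]<40)&(H[...,1]>70)&(abs(C[...,0]-.49)<.1)&(abs(C[...,1]-.14)<.1)&(z>.12)
    P=C[Y]; print(n,len(P),np.percentile(P[:,2],[10,30,50,70,90]),rect(C[Y&(abs(z-np.median(P[:,2]))<.012)]))
    cv2.imwrite(f"pics/{n}3.png",cv2.resize(im[140:280,240:400],None,fx=4,fy=4))
im=np.hstack([cv2.imread("pics/top3.png"),cv2.imread("pics/side3.png")]); cv2.imwrite("pics/b3.png",cv2.resize(im,(800,350)))
E
```

```text
t 5.1 pos [0.4943 0.1405 0.2603] shift [0.0021 0.0019 0.0005] turn [-0.0015  0.0023 -0.0015] q [ 0.13 -0.19  1.91 -0.    1.41 -1.06] F [ 0.3  0.6 -0.6] open 0.0131 34.463379979133606
top 198 [0.17275424 0.17556051 0.17709087 0.17933363 0.18315859] (array([454.6, 154.6]), array([39.8, 65.3]), -1.553)
side 674 [0.16800287 0.17704639 0.17881347 0.18033124 0.18475131] (array([491.9, 142.6]), array([77.5, 95.3]), -0.384)
```

View pics/b3.png

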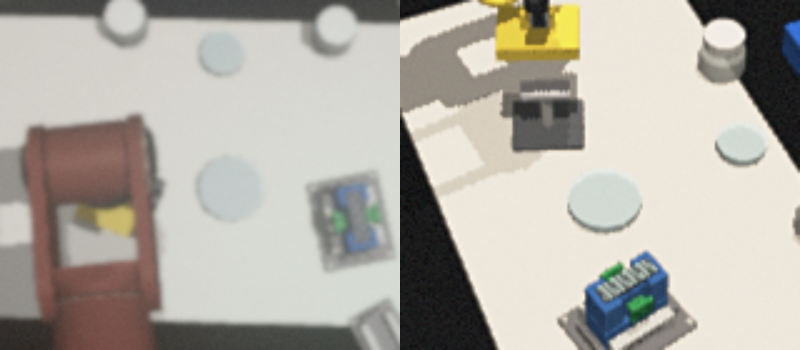

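The cover hangs level over the stand, and the cassette is still docked with both green pads visible. I'll lower the cover about 100 mm.

Request:
apply_moves(rows=[0.002,0.002,0.03,0,0,0,0.002,0.002,0.07,0,0,0,0.002,0.002,0.11,0,0,0,0.002,0.002,0.14,0,0,0,0.002,0.002,0.152,0,0,0,0.002,0.002,0.158,0,0,0,0.002,0.002,0.163,0,0,0,0.002,0.002,0.163,0,0,0,0.002,0.002,0.163,0,0,0])

```text
t: 6.1
tool_pos: [0.4942, 0.1429, 0.1635]
tool_rot: [0.578, 3.083, -0.004]
contact_force: [0.2, -0.1, -0.8]
opening: 0.0131
grip_force: 34.4
```

```bash
python3 - <<'E'
from h import *
to([.4935,.142,.16],-.37)
E
```

```text
t 6.1 pos [0.4942 0.1429 0.1635] shift [ 0.0006 -0.0019  0.0059] turn [-0.0009  0.0033 -0.0003] q [ 0.14 -0.08  1.99 -0.    1.23 -1.06] F [ 0.2 -0.1 -0.8] open 0.0131 34.44360673427582
```

Request:
apply_moves(rows=[0,0,0.003,0,0,0,0,0,0.003,0,0,0,0,0,0.006,0,0,0,0,0,0.006,0,0,0])

```text
t: 6.5
tool_pos: [0.4943, 0.143, 0.161]
tool_rot: [0.578, 3.084, -0.004]
contact_force: [-4.0, 0.4, 8.0]
opening: 0.0135
grip_force: 35.7
```

Contact at 8 N, so the roof is on the bar. Releasing.

Request:
apply_moves(rows=[0,0,0.005,0,0,0,0,0,0.005,0,0,0,0,0,0.005,0,0,0,0,0,0.005,0,0,0,0,0,-0.02,0,0,0,0,0,-0.07,0,0,0,0,0,-0.13,0,0,0,0,0,-0.19,0,0,0,0,0,-0.22,0,0,0,0,0,-0.22,0,0,0], grip=0.6)

```text
t: 7.5
tool_pos: [0.495, 0.1435, 0.2963]
tool_rot: [0.576, 3.077, 0.0]
contact_force: [0.1, 1.7, -0.0]
opening: 0.0513
grip_force: 0.0
```

```bash
python3 - <<'E'
from h import *
im,d,C,H=grab("side"); z=C[...,2]
Y=(H[...,0]>15)&(H[...,0]<40)&(H[...,1]>70)&(abs(C[...,0]-.49)<.1)&(abs(C[...,1]-.14)<.1)&(z>.03)
P=C[Y]; print(len(P),rect(P)); k=Y&(abs(z-.078)<.012); print(rect(C[k]),np.median(z[k]))
A=np.c_[C[k][:,:2],np.ones(k.sum())]; print("tilt",np.linalg.lstsq(A,C[k][:,2],rcond=None)[0])
a=cv2.resize(im[140:280,240:400],None,fx=2.5,fy=2.5)
for n in("top","side"):
    if n=="top": im,d,C,H=grab(n); z=C[...,2]
    else: im,d,C,H=grab(n); z=C[...,2]
    w=(abs(C[...,0]-.472)<.1)&(abs(C[...,1]+.165)<.1)
    G=w&(H[...,0]>45)&(H[...,0]<85)&(H[...,1]>90)
    B=w&(H[...,0]>100)&(H[...,0]<130)&(H[...,1]>100)
    K=w&(z>.08)&(z<.1)
    print(n,"topface",K.sum(),rect(C[K]),"green",G.sum())
    nl,L,st,ce=cv2.connectedComponentsWithStats(G.astype(np.uint8))
    for i in range(1,nl):
        if st[i,4]>4: q=C[L==i]; print(st[i,4],ce[i].round(1),np.median(q,0).round(4),q.min(0).round(4),q.max(0).round(4))
    if n=="top": b=cv2.resize(im[140:280,240:400],None,fx=2.5,fy=2.5)
cv2.imwrite("pics/b4.png",np.hstack([a,b]))
to([.472,-.165,.26],.226)
E
```

```text
685 (array([488.8, 136.3]), array([106.3,  95.1]), 1.197)
(array([493. , 146.8]), array([82.8, 95.6]), -0.384) 0.07964644628179504
tilt [0.02065484 0.05368638 0.06164821]
top topface 269 (array([ 471. , -165.7]), array([84. , 55.8]), 0.242) green 0
side topface 396 (array([ 473.5, -167. ]), array([86. , 59.5]), 0.238) green 108
24 [324.4 248.5] [ 0.4657 -0.1412  0.0767] [ 0.4553 -0.1458  0.0683] [ 0.4781 -0.1382  0.0828]
84 [335.7 262.4] [ 0.4777 -0.1927  0.0717] [ 0.4654 -0.1994  0.0334] [ 0.4992 -0.1759  0.0823]
t 7.65 pos [0.4928 0.1432 0.2899] shift [-0.1536 -0.4912  0.0516] turn [-0.0023  0.0007 -0.3797] q [ 0.14 -0.21  1.88 -0.    1.47 -1.06] F [-0.3 -0.1 -0.4] open 0.0511 0.0
```

View pics/b4.png

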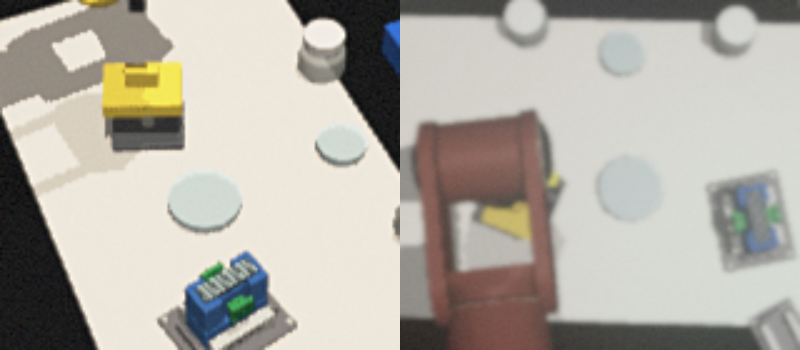

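The cover sits level on the stand (roof at z≈0.080), and the cassette is in its dock at about (0.4725, -0.166), heading 0.23. I'll go there with the gripper open.

Request:
apply_moves(rows=[-0.02,-0.07,0,0,0,-0.09,-0.05,-0.15,0.01,0,0,-0.18,-0.07,-0.23,0.02,0,0,-0.27,-0.1,-0.31,0.03,0,0,-0.36,-0.12,-0.39,0.04,0,0,-0.38,-0.14,-0.45,0.05,0,0,-0.38,-0.154,-0.491,0.05,0,0,-0.38,-0.154,-0.491,0.05,0,0,-0.38,-0.154,-0.491,0.05,0,0,-0.38,-0.154,-0.491,0.05,0,0,-0.38], grip=1)

```text
t: 8.65
tool_pos: [0.4725, -0.1639, 0.2607]
tool_rot: [-0.356, 3.121, -0.003]
contact_force: [-0.0, 0.3, 0.4]
opening: 0.0856
grip_force: 0.0
```

```bash
python3 - <<'E'
from h import *
to([.4725,-.166,.16],.232)
E
```

```text
t 8.65 pos [ 0.4725 -0.1639  0.2607] shift [ 0.0009 -0.0031  0.1678] turn [-0.0013  0.0002 -0.003 ] q [-0.48 -0.22  1.94 -0.    1.42 -2.28] F [-0.   0.3  0.4] open 0.0856 0.0
```

Request:
apply_moves(rows=[0.001,-0.003,0.05,0,0,-0.003,0.001,-0.003,0.11,0,0,-0.003,0.001,-0.003,0.143,0,0,-0.003,0.001,-0.003,0.143,0,0,-0.003,0.001,-0.003,0.143,0,0,-0.003,0.001,-0.003,0.143,0,0,-0.003])

```text
t: 9.25
tool_pos: [0.474, -0.1669, 0.178]
tool_rot: [-0.364, 3.116, -0.008]
contact_force: [0.2, -0.1, -0.1]
opening: 0.0854
grip_force: 0.0
```

```bash
python3 - <<'E'
from h import *
to([.4725,-.166,.117],.232)
im,d,C,H=grab("side"); cv2.imwrite("pics/s5.png",cv2.resize(im[210:300,280:400],None,fx=6,fy=6))
E
```

```text
t 9.25 pos [ 0.474  -0.1669  0.178 ] shift [0.0025 0.0027 0.1017] turn [-0.0037  0.0026  0.0002] q [-0.49 -0.13  2.01 -0.    1.26 -2.29] F [ 0.2 -0.1 -0.1] open 0.0854 0.0
```

View pics/s5.png

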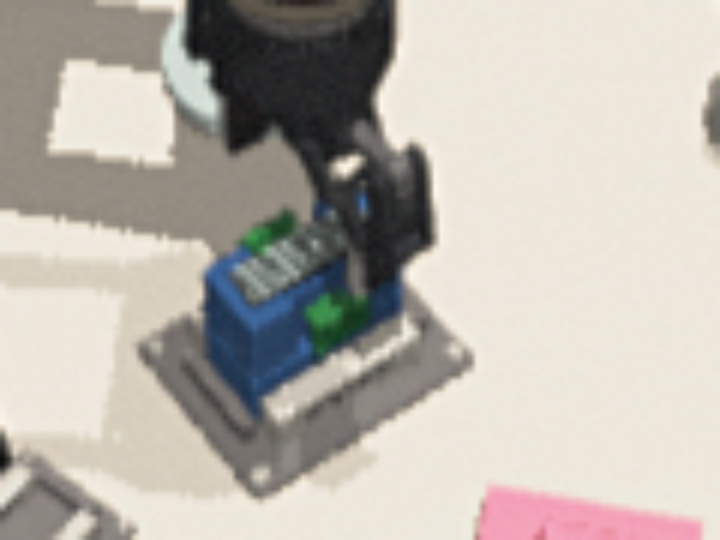

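The near finger, at about (385,240) in the crop, stands above and outside the near green catch at (335,320). The alignment looks right, so I'll descend.

Request:
apply_moves(rows=[0.002,0.002,0.02,-0.003,0.002,0,0.002,0.002,0.045,-0.003,0.002,0,0.002,0.002,0.07,-0.003,0.002,0,0.002,0.002,0.09,-0.003,0.002,0,0.002,0.002,0.1,-0.003,0.002,0,0.002,0.002,0.1,-0.003,0.002,0,0.002,0.002,0.1,-0.003,0.002,0,0.002,0.002,0.1,-0.003,0.002,0])

```text
t: 10.1
tool_pos: [0.4721, -0.1666, 0.1168]
tool_rot: [0.362, -3.12, 0.0]
contact_force: [0.3, -0.0, 0.0]
opening: 0.0855
grip_force: 0.0
```

```bash
python3 - <<'E'
from h import *
to([.4725,-.166,.117],.232)
E
```

```text
t 10.1 pos [ 0.4721 -0.1666  0.1168] shift [-0.0009  0.0009 -0.0004] turn [ 0.     -0.0003 -0.0005] q [-0.49 -0.05  2.05 -0.    1.14 -2.29] F [ 0.3 -0.   0. ] open 0.0855 0.0
```

No contact and the position is within 1 mm. Pinching now.

Request:
apply_moves(rows=[0,0,0,0,0,0,0,0,0,0,0,0,0,0,0,0,0,0,0,0,0,0,0,0,0,0,0,0,0,0,0,0,0,0,0,0,0,0,0,0,0,0,0,0,0,0,0,0], grip=0, grip_force=50)

```text
t: 10.9
tool_pos: [0.473, -0.1668, 0.119]
tool_rot: [-0.362, 3.12, -0.001]
contact_force: [-2.9, 2.0, 12.4]
opening: 0.0395
grip_force: 52.7
```

The opening reads 39.5 mm against the expected 44, which is suspicious. I'll look.

```bash
python3 - <<'E'
from h import *
to([.4725,-.166,.117],.232)
im,d,C,H=grab("side"); a=cv2.resize(im[220:290,290:370],None,fx=5,fy=5,interpolation=cv2.INTER_CUBIC)
G=(H[...,0]>45)&(H[...,0]<85)&(H[...,1]>90)&(abs(C[...,0]-.472)<.1)&(abs(C[...,1]+.165)<.1)
nl,L,st,ce=cv2.connectedComponentsWithStats(G.astype(np.uint8))
for i in range(1,nl):
    if st[i,4]>4: q=C[L==i]; print(st[i,4],ce[i].round(1),np.median(q,0).round(4),q.min(0).round(4),q.max(0).round(4))
im,d,C,H=grab("top"); b=cv2.resize(im[190:260,345:425],None,fx=5,fy=5,interpolation=cv2.INTER_CUBIC)
cv2.imwrite("pics/b6.png",np.hstack([a,b]))
E
```

```text
t 10.9 pos [ 0.473  -0.1668  0.119 ] shift [0.0005 0.0015 0.0034] turn [-0.0003  0.0006 -0.0005] q [-0.49 -0.05  2.04  0.    1.15 -2.29] F [-2.9  2.  12.4] open 0.0395 52.725913524627686
13 [330.5 262.8] [ 0.4653 -0.1878  0.0705] [ 0.4645 -0.19    0.0546] [ 0.4663 -0.1833  0.0841]
```

View pics/b6.png

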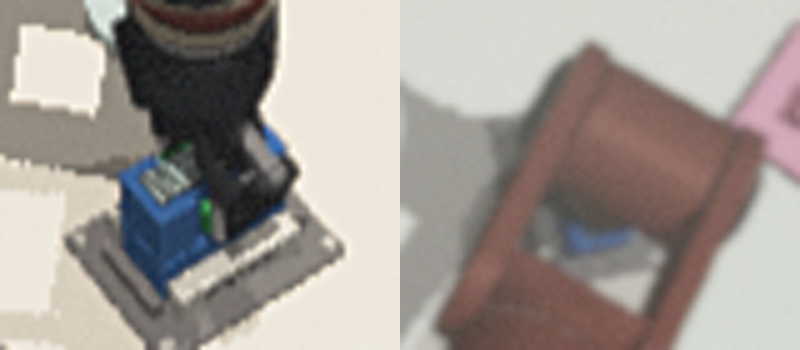

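The finger covers the near green pad, with only a 3 px green edge showing at (330,263), and the pad face is about 20 mm from the mid-plane. So the catch is pressed in. I'll test with a small slow lift.

Request:
apply_moves(rows=[0,0,-0.008,0,0,0,0,0,-0.016,0,0,0,0,0,-0.024,0,0,0,0,0,-0.024,0,0,0])

```text
t: 11.4
tool_pos: [0.4717, -0.1665, 0.1309]
tool_rot: [0.362, -3.12, -0.001]
contact_force: [0.3, -0.9, -2.6]
opening: 0.0396
grip_force: 51.3
```

```bash
python3 - <<'E'
from h import *
to([.4725,-.166,.275],.232)
im,d,C,H=grab("side"); z=C[...,2]
B=(H[...,0]>100)&(H[...,0]<130)&(H[...,1]>100)&(abs(C[...,0]-.472)<.07)&(abs(C[...,1]+.165)<.07)
print(np.percentile(z[B],[2,50,90,95,99]))
E
```

```text
t 11.4 pos [ 0.4717 -0.1665  0.1309] shift [-0.0012  0.0006 -0.2401] turn [ 0.0004 -0.0006 -0.0006] q [-0.49 -0.07  2.04 -0.    1.17 -2.29] F [ 0.3 -0.9 -2.6] open 0.0396 51.338828802108765
[0.02785512 0.0652257  0.10131736 0.10300359 0.10625295]
```

The wrist carries the cassette's weight (2.6 N) and its top rose to about 0.102, so it is out of the catches. Lifting the rest of the way.

Request:
apply_moves(rows=[0,0,-0.02,0,0,0,0,0,-0.05,0,0,0,0,0,-0.09,0,0,0,0,0,-0.13,0,0,0,0,0,-0.17,0,0,0,0,0,-0.205,0,0,0,0,0,-0.225,0,0,0,0,0,-0.232,0,0,0,0,0,-0.232,0,0,0,0,0,-0.232,0,0,0,0,0,-0.232,0,0,0,0,0,-0.232,0,0,0,0,0,-0.232,0,0,0,0,0,-0.232,0,0,0])

```text
t: 12.85
tool_pos: [0.4718, -0.1664, 0.2694]
tool_rot: [0.362, -3.119, -0.002]
contact_force: [-0.1, -0.2, -1.9]
opening: 0.0392
grip_force: 52.5
```

```bash
python3 - <<'E'
from h import *
to([.4725,-.166,.27],.232)
im,d,C,H=grab("side"); z=C[...,2]
B=(H[...,0]>100)&(H[...,0]<130)&(H[...,1]>100)&(abs(C[...,0]-.472)<.09)&(abs(C[...,1]+.165)<.09)
print(np.percentile(z[B],[1,2,50,95,99]))
cv2.imwrite("pics/s7.png",cv2.resize(im[120:300,220:400],None,fx=3,fy=3))
E
```

```text
t 12.85 pos [ 0.4718 -0.1664  0.2694] shift [-0.0013  0.0004 -0.001 ] turn [ 0.0008 -0.0011 -0.0006] q [-0.49 -0.23  1.93 -0.    1.44 -2.29] F [-0.1 -0.2 -1.9] open 0.0392 52.545658349990845
[0.16308788 0.16404253 0.19885104 0.24086088 0.24647891]
```

View pics/s7.png

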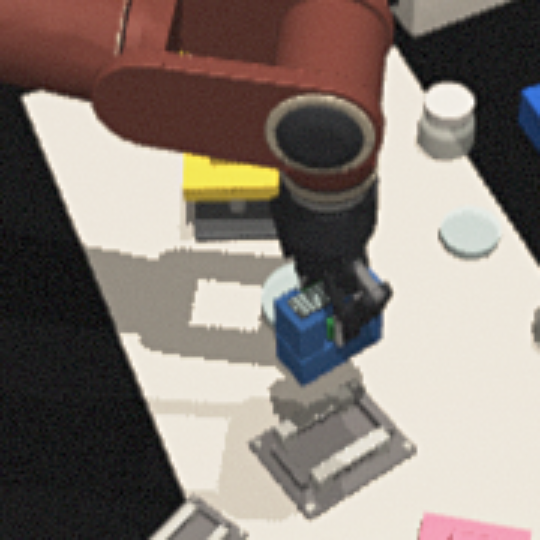

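The cassette is held upright at about (330,320), clear of the dock, with its underside at about 0.16 m. The cover is still on the stand at about (230,180), so I'm handing in.

```bash
python3 -c "
from station import ctrl
print(ctrl.finish_job())"
```

```text
the job is handed in; nothing more can be done
None
```

I handed the job in with the cover level on the stand and the cassette held upright by its pinched catches, underside about 16 cm above the bench; the hand-in returned no verdict.

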